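# Bolt the hatch of the parts crate

## Robot

A 6-joint arm with a two-finger parallel gripper is mounted at the origin on a cart in front of the work surface, level with it; the furniture and walls round the work are solid. World frame = base frame: x ahead of the robot, y to its left, z up, the work surface at z = 0. Lengths are in mm, angles in rad, forces in N, time in s.
With the tool pointing down it reaches from about 350 to 925 mm from the base axis. Payload 6.4 kg.
Tool frame: the origin (TCP) lies at the very end of the fingers, on their centre line; the grasp point (between the pads) lies 19 mm behind it; z points along the fingers, y is the line along which they close (so a half turn about z gives the same grasp; the last joint's range is limited). The gripper opens to 94 mm and grips with 3 to 60 N. Pads are 16 mm wide; open, the fingers measure 119 mm over their backs; the gripper's body (75 mm by 177 mm) begins 78 mm behind the grasp point.
Start: joints at [-0.174, 0.245, 1.558, -0, 1.339, -0.174], TCP at [650.011, 0.004, 205.455] pointing down, gripper open.
Joint ranges: [-3.13, 3.13], [-1.02, 2.26], [0.13, 2.54], [-0.95, 4.09], [0.21, 2.88], [-2.74, 2.74]. Speed limits (rad/s): [2.57, 2.57, 3.14, 3.14, 3.14, 3.14].

## Interface

Orientations are given as a unit quaternion [w, x, y, z].
In Python, from rig import arm gives the robot as it stands.
- The arm moves only by the tool carry_out, never from a script. Its argument "plan" is a list of rows, each a list of 3 entries, a list of its own where there are three numbers: the finger opening in m, from 0 to 0.094, then the shift along the tool's x, y, z in m, then the turn, a rotation vector about the tool's x, y, z in degrees. A call has 1 to 10 rows; each row shifts and turns the commanded pose from where the row before left it, along the tool's axes as they then stand; what a row does not reach is not made up. A row lasts 1/10 s, in which the tool goes at most 50 mm and 8.59 degrees, less where a joint would pass 70% of its speed; a pose out of reach is approached as far as the arm can. A call with a gripper value outside its range is refused whole. The fingers move at their own pace and stop on an object; "grip_force" is the grip in N (left out, the last holds). Time passes only in rows, so rows that do not move let the fingers close. It gives the time, the measured TCP pose, the force, the opening and the grip force at its end, in the units of the state.
- arm.get_obs(): the state, without advancing time (a new reading comes with each control period).
- arm.camera(name): name is "side" or "top"; returns the picture (480x640x3 uint8, red, green, blue); there is no depth.
- arm.camera_info(name): a dict with "vertical_fov" (degrees; the focal length in pixels is half the picture's height over the tangent of half this angle, whatever the lens; pixels are square), "cx", "cy" (the principal point, pixels), "world_from_camera" (4x4, takes a point from camera to world coordinates). Camera axes: x right, y down, z forward; pixel columns grow to the right and rows downward; lengths in mm; the calibration is good to about 2 mm. A picture is of the moment at which its call begins. camera_info takes no time and is no camera call.
- arm.finish_job(): hands the job in; it is judged then, once.
Trained networks look in the newest picture that a camera, given by its name, has taken for a name from the list of things; names that differ only in an ending like _2 or _b are one class to them, and where a whole thing is asked for, a point or a joint stands for the part that bears it (a point fixed in the world has none). Each returns a list of dicts, best first, with "p" (0 to 1); they miss things now and then, are a little off and sometimes report something else, mostly with a low value. They report only what shows in the picture. A call takes as long as a camera call.
- arm.search_frame(camera, target): "at" ([column, row] in pixels, amid what is visible of it).
- arm.masks_of(camera, target): "mask" (480x640 bool, what is visible of it) and "at" ([column, row] in pixels, amid what is visible of it).
The state is a dict: "time_s": time; "q": joint angles; "qd": joint speeds; "joint_efforts": joint torques, N m; "tool_pos": TCP position; "ee_rot": TCP orientation; "force": force on the tool from outside, world axes, zero at the start; "torque": the same for the moment, N m; "gripper_width": finger opening in mm; "grasp_force": force on a finger pad.
Only numpy, scipy, OpenCV 4.12 (cv2) and the standard library are available. Lean on these libraries where they do the work, as an engineer would, in place of code of your own. Each camera call takes 0.05 s, during which the arm holds its last target. There are 200 camera calls.

## Task

Lock the hatch of the wooden parts crate with its spring bolt: lift the red handle out of its notch, slide the bolt across into the staple until it meets the stop, and lower the handle fully down into the locking notch so that it stays there when you let go. The notch piece is adjustable and you cannot rely on where it is set, so feel for the stop gently and never force the handle against the notched metal; leave the other things where they are.

Things in the scene. Friction and masses are not known exactly. Their poses are not given: they have to be found in the camera images.
- crate: Plywood parts crate fixed to the bench, 200 (x) x 320 (y) x 90 mm high; origin at the centre of its underside, z up. Pale deck on the -y half, darker closed hatch on the +y half. On top lies a steel barrel bolt, a 12 mm rod along the crate's y axis; the rod's axis is at crate x = +30, z = 114 mm (24 mm above the top). 22 mm wide straps hold the rod at y = -131 and -7 mm.
- staple (a point): Centre of the steel staple on the hatch, 26 mm wide, its top 38 mm above the crate's top. The bolt locks the hatch by sliding towards it (the crate's +y).
- guide: Fixed dark steel comb along the -x side of the rod. Origin on the rod's axis at the drawn-back stem; axes as the crate's. Rest notch at y = 0, ledge 8 mm above the rod's axis, 17 to 21 mm to the -x side. It carries a brass notch piece, screwed tight (see mid_setting), which counts as part of it. Between the notches the ledge holds the handle at 0.4 rad or more.
- mid_setting (a point): Point fixed in the comb's frame, on the rod's axis at y = +56 mm. The brass piece's notch (12 mm wide, 2 mm play either way) is centred up to 14 mm before or beyond it along y: its setting differs each time and is not measured. It bears 15 N at most. Its far side is a stop ear (x = -9 to -27, up to 35 mm above the rod). A raised handle slid gently onto the ear is in line with the notch.
- bolt_slide (a joint): Travel of the bolt along the crate's +y, m: 0 drawn back (handle in the rest notch), about 0.04 to 0.07 with the handle in the locking notch; range 0 to 0.085. A spring draws the bolt back with 4.8 N at 0, growing by 60 N/m (7 to 9 N in the locking notch), besides 0.6 N of friction: let go with the handle raised, it slides back.
- bolt_turn (a joint): Turn of the bolt about its own axis, rad: 0 = handle level, pointing to the crate's -x (seated in a notch), growing as the handle is lifted; stops at 1.1. The handle clears the ledge from about 0.6 and meets the stop ear at any angle up to 0.9. It is light and sinks by its own weight when not held.
- knob (a point): Centre of the red ball at the end of the bolt's handle, 20 mm diameter, 70 mm from the rod's axis on an 8 mm round stem square to the rod; it moves on an arc of 70 mm radius about the rod's axis. At turn 0 it is 24 mm above the crate's top. Pinched from above along the crate's y axis, the ball turns between the fingers.
- masking_tape: Roll of masking tape, 101 mm across, 36 mm high, lying loose on the hatch; origin at the centre of its underside. Leave it.
- screw_jar: Glass jar with beige lid, 63 mm across, 85 mm high, behind the crate; origin at the centre of its underside. Leave it.
- tape_measure: Yellow and black tape measure, 38 x 80 x 67 mm, behind the crate; origin at the centre of its underside. Leave it.
- pliers: Combination pliers with red handles, 44 x 176 x 12 mm, lying to the right of the crate; origin at the centre of their underside. Leave them.

How it is judged:
By the outcome, as a careful person would: the job done as asked, in the order asked, and still so for the second after the job is handed in, with the robot touching nothing.
It also fails if it takes over 48 s, if anything falls off the work surface, if the arm or the gripper's body presses on something with over 40 N, if the wrist force passes 120 N, or if a joint passes its speed limit or range.

## Working session

There is one attempt and no reset: what is moved stays moved. The work goes in short steps, Python scripts to look and compute and a tool call to move; the robot and the scene stay as the last step left them, time stands still between calls to the robot, and variables do not carry over. Pictures are saved under pics/ and viewed, at most 10 in all, crops included, and the job is handed in when it is done.

Besides the shell and the picture viewer there is one more tool, called after "Request:" as name(argument=value, ...) on one line, values as JSON. carry_out: Moves the arm, as the interface text tells. Its arguments: {"type":"object","properties":{"plan":{"type":"array","items":{"type":"array"}},"grip_force":{"type":"number"}},"required":["plan"]}

```bash
mkdir -p pics && cat > h.py <<'E'
import numpy as np, cv2
from rig import arm
def save(cam,name):
    im=arm.camera(cam); cv2.imwrite('pics/'+name,im[:,:,::-1]); return im
def cal(cam):
    i=arm.camera_info(cam); f=240/np.tan(np.radians(i['vertical_fov'])/2); return f,i['cx'],i['cy'],np.array(i['world_from_camera'])
def ray(cam,p):
    f,cx,cy,T=cal(cam); d=T[:3,:3]@np.array([(p[0]-cx)/f,(p[1]-cy)/f,1]); return T[:3,3],d/np.linalg.norm(d)
def atz(cam,p,z):
    o,d=ray(cam,p); return o+d*(z-o[2])/d[2]
def proj(cam,X):
    f,cx,cy,T=cal(cam); c=np.linalg.inv(T)@np.append(X,1); return np.array([cx+f*c[0]/c[2],cy+f*c[1]/c[2]])
def tri(ps):
    A=np.zeros((3,3));b=np.zeros(3);R=[ray(c,p) for c,p in ps]
    for o,d in R:
        P=np.eye(3)-np.outer(d,d);A+=P;b+=P@o
    X=np.linalg.solve(A,b); return X,[np.linalg.norm(np.cross(X-o,d)) for o,d in R]
E
python3 - <<'E'
from h import *
np.set_printoptions(precision=1,suppress=True)
for c in('top','side'):
    save(c,c+'1.png'); print(c,cal(c)[:3],cal(c)[3])
    for t in('knob','staple','crate','guide','mid_setting','masking_tape','screw_jar','tape_measure'):
        print(t,[(np.round(r['at'],1).tolist(),round(r['p'],2)) for r in arm.search_frame(c,t)[:2]])
o=arm.get_obs();print(o['time_s'],o['tool_pos'],o['ee_rot'])
E
```

```text
top (np.float64(565.6316901669855), 320.2415820653293, 236.87736003377586) [[   0.    -1.     0.1  496. ]
 [  -1.    -0.     0.  -143.6]
 [  -0.    -0.1   -1.  1525. ]
 [   0.     0.     0.     1. ]]
knob [([280.6, 271.9], 0.52)]
staple [([276.8, 278.4], 0.71)]
crate [([274.6, 280.5], 0.68)]
guide [([266.5, 283.2], 0.5)]
mid_setting [([267.8, 280.1], 0.47)]
masking_tape [([186.9, 287.2], 0.94), ([229.4, 177.0], 0.36)]
screw_jar [([234.0, 174.0], 0.74)]
tape_measure [([298.9, 187.5], 0.94)]
side (np.float64(441.648197686387), 316.52689936036745, 239.82846271307162) [[ -0.9  -0.3   0.4 268.5]
 [ -0.5   0.4  -0.8 508.8]
 [  0.   -0.9  -0.5 492.1]
 [  0.    0.    0.    1. ]]
knob [([351.7, 265.6], 0.64)]
staple [([303.7, 343.7], 0.56)]
crate [([305.6, 344.1], 0.57)]
guide [([331.5, 279.7], 0.55)]
mid_setting [([329.3, 280.5], 0.89)]
masking_tape [([295.4, 362.3], 0.74)]
screw_jar [([177.7, 293.7], 0.85)]
tape_measure [([242.1, 254.0], 0.75)]
0.9 [650.   -0.  205.5] [0.  0.7 0.7 0. ]
```

View pics/top1.png

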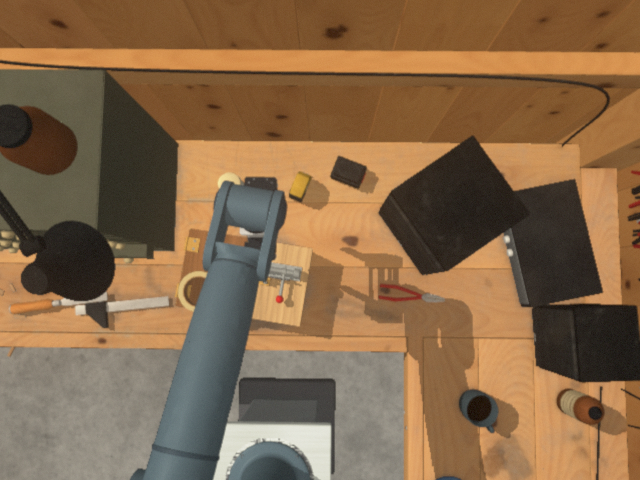

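View pics/side1.png

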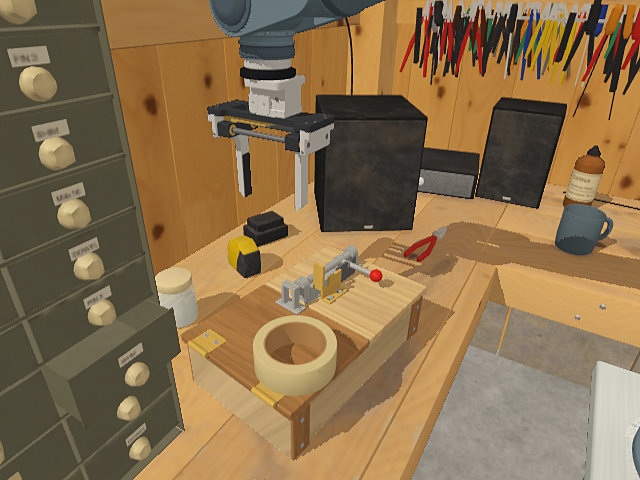

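The top view shows the red knob at about (279,299), with the crate's right edge running from (312,248) to (300,326). In the side view the knob is at (376,275), the brass piece at (328,280) and the staple at (291,295). The network hits for knob and staple are off, so I'll measure the red blob and refine from crops.

```bash
python3 - <<'E'
from h import *
np.set_printoptions(precision=1,suppress=True)
K={}
for c,(u,v) in {'top':(279,299),'side':(376,275)}.items():
    im=cv2.imread(f'pics/{c}1.png').astype(int)
    m=(im[:,:,2]>130)&(im[:,:,1]<80)&(im[:,:,0]<80)
    ys,xs=np.nonzero(m); s=(abs(xs-u)<16)&(abs(ys-v)<16); K[c]=(xs[s].mean(),ys[s].mean()); print(c,K[c],s.sum(),'at z114',atz(c,K[c],114))
print('tri',tri(list(K.items())))
for n,c,p in(('FR','top',(312,248)),('NR','top',(300,326)),('NR','side',(425,293)),('NL','side',(296,405)),('FL','side',(188,358))): print(n,c,atz(c,p,90))
a=cv2.imread('pics/side1.png')[230:420,180:440]; b=cv2.imread('pics/top1.png')[225:335,175:325]
cv2.imwrite('pics/sc.png',cv2.resize(a,None,fx=3,fy=3,interpolation=2)); cv2.imwrite('pics/tc.png',cv2.resize(b,None,fx=5,fy=5,interpolation=2))
E
```

```text
top (np.float64(279.2352941176471), np.float64(298.7352941176471)) 34 at z114 [478.5 -28.5 114. ]
side (np.float64(375.4297520661157), np.float64(275.42148760330576)) 121 at z114 [475.8 -26.  114. ]
tri (array([477.7, -28.6, 112. ]), [np.float64(0.8349132071105615), np.float64(0.8349132071106069)])
FR top [ 607.5 -107.6   90. ]
NR top [410.7 -79.9  90. ]
NR side [403.9 -56.6  90. ]
NL side [456.7 225.7  90. ]
FL side [611.  236.5  90. ]
```

View pics/sc.png

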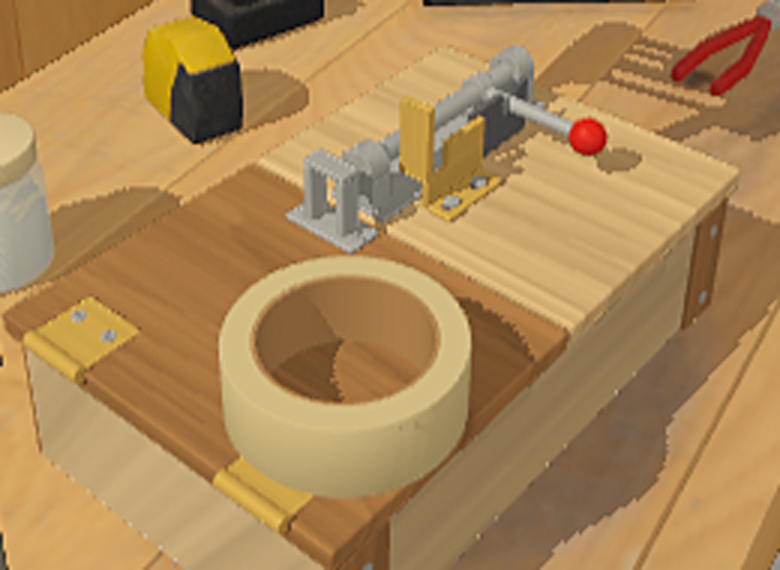

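View pics/tc.png

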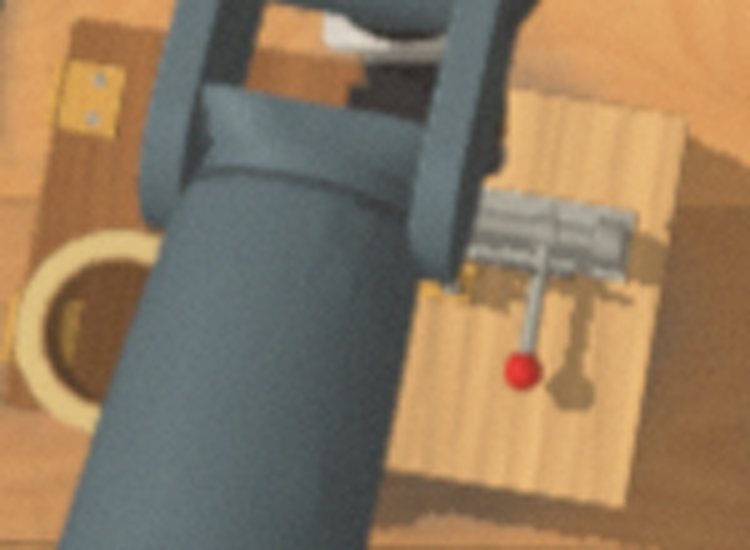

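The crops show the deck corner NR at side (427,287), hatch corners NL (291,419) and FL (182,337). In the top view they show FR (312.4,248.6), NR (299.4,326) and FL (190,229). The tape lies well clear on the hatch, and the brass notch and ear stand beside the rod.

```bash
python3 - <<'E'
from h import *
from scipy.optimize import least_squares
np.set_printoptions(precision=2,suppress=True)
K=[('top',(279.2,298.7)),('side',(375.4,275.4))]
C=[('side',(426.7,287.3),(-100,-160,90)),('side',(291,419),(-100,160,90)),('side',(181.7,336.7),(100,160,90)),
('top',(312.4,248.6),(100,-160,90)),('top',(299.4,326),(-100,-160,90)),('top',(190,229),(100,160,90))]
def W(p,X):
    c,s=np.cos(p[2]),np.sin(p[2]); return np.array([p[0]+c*X[0]-s*X[1],p[1]+s*X[0]+c*X[1],X[2]])
def res(p):
    r=[proj(c,W(p,X))-q for c,q,X in C]+[2*(proj(c,W(p,(-40,p[3],114)))-q) for c,q in K]
    return np.ravel(r)
s=least_squares(res,[520,70,-.14,-90],loss='soft_l1',x_scale=[10,10,.05,10])
p=s.x; print(p,np.degrees(p[2])); print(res(p).reshape(-1,2))
print('knob',W(p,(-40,p[3],114)),'axis',W(p,(30,p[3],114)),'mid',W(p,(30,p[3]+56,114)))
print(atz('side',(180+430/3,230+180/3),125))
E
```

```text
[ 530.     67.06   -0.14 -100.81] -8.097623262939477
[[-0.17 -1.76]
 [ 0.41 -3.91]
 [-2.04 -1.87]
 [-1.25 -0.21]
 [-0.48  0.91]
 [-2.43  0.53]
 [-1.06  1.93]
 [ 0.18 -0.78]]
knob [476.2  -27.11 114.  ] axis [545.5  -36.97 114.  ] mid [553.39  18.47 114.  ]
[516.91  63.19 125.  ]
```

Request:
carry_out(plan=[[0.06, [0, 0, 0], [0, 0, -8.2]], [0.06, [0, 0, 0], [0, 0, -8.2]], [0.06, [0, 0, 0], [0, 0, -8.2]], [0.06, [0, 0, 0], [0, 0, -8.2]], [0.06, [0, 0, 0], [0, 0, -8.2]], [0.06, [0, 0, 0], [0, 0, -8.2]], [0.06, [0, 0, 0], [0, 0, -8.2]], [0.06, [0, 0, 0], [0, 0, -8.2]], [0.06, [0, 0, 0], [0, 0, -8.2]], [0.06, [0, 0, 0], [0, 0, -8.2]]], grip_force=20)

```text
time_s: 1.9
tool_pos: [650.0, 0.0, 205.4]
ee_rot: [-0.0, 0.067, 0.998, 0.0]
force: [1.0, 0.0, -1.0]
gripper_width: 59.6
grasp_force: 0.0
```

Request:
carry_out(plan=[[0.06, [0.02, -0.0065, 0], [0, 0, 0]], [0.06, [0.02, -0.0065, 0], [0, 0, 0]], [0.06, [0.02, -0.0065, 0], [0, 0, 0]], [0.06, [0.02, -0.0065, 0], [0, 0, 0]], [0.06, [0.02, -0.0065, 0], [0, 0, 0]], [0.06, [0.02, -0.0065, 0], [0, 0, 0]], [0.06, [0.02, -0.0065, 0], [0, 0, 0]], [0.06, [0.02, -0.0065, 0], [0, 0, 0]], [0.06, [0.0073, 0, 0.02], [0, 0, 0]], [0.06, [0, 0, 0.02], [0, 0, 0]]])

```text
time_s: 2.9
tool_pos: [476.9, -28.3, 165.8]
ee_rot: [0.001, 0.07, 0.998, -0.0]
force: [0.5, 0.3, 0.1]
gripper_width: 60.0
grasp_force: 0.0
```

```bash
python3 - <<'E'
from h import *
np.set_printoptions(precision=4,suppress=True)
save('side','s2.png');im=save('top','t2.png')
for k,v in arm.get_obs().items(): print(k,np.array(v))
a=cv2.imread('pics/side1.png')
a=cv2.imread('pics/s2.png')[150:340,250:490]; b=cv2.imread('pics/t2.png')[225:335,205:325]
a=cv2.resize(a,(480,380),interpolation=2);b=cv2.resize(b,(320,293),interpolation=2)
o=np.zeros((380,800,3),np.uint8);o[:,:480]=a;o[:293,480:]=b;cv2.imwrite('pics/c2.png',o)
print(proj('side',[477,-28,114]))
E
```

```text
time_s 3.0
q [-0.2971 -0.1264  2.0271 -0.      1.2459 -1.728 ]
qd [ 0.004  -0.0128 -0.0537  0.0007  0.0274 -0.0008]
joint_efforts [ -0.1401 -25.4059 -30.735   -0.0294  -0.1487  -0.0015]
tool_pos [475.0951 -27.6797 163.0577]
ee_rot [-0.0024  0.0699  0.9976  0.0005]
force [-0.7389  0.3901 -0.4554]
torque [ 0.1121 -0.0426  0.0038]
grasp_force 0.0
gripper_width 59.5951732965929
[375.2577 274.5792]
```

View pics/c2.png

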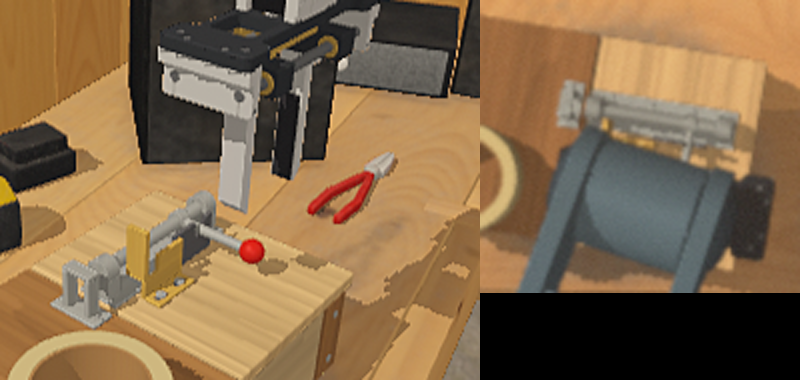

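The side crop shows the gripper open above the knob (knob at crop (252,251)), with a finger on either side of it along the crate's y. Next I descend and close.

Request:
carry_out(plan=[[0.06, [0, 0, 0.012], [0, 0, 0]], [0.06, [0, 0, 0.012], [0, 0, 0]], [0.06, [0, 0, 0.012], [0, 0, 0]], [0.06, [0, 0, 0.012], [0, 0, 0]], [0.06, [0, 0, 0.01], [0, 0, 0]], [0.06, [0, 0, 0.008], [0, 0, 0]], [0.06, [0, 0, 0], [0, 0, 0]]])

```text
time_s: 3.7
tool_pos: [476.2, -27.9, 98.0]
ee_rot: [-0.001, 0.07, 0.998, 0.0]
force: [0.3, 0.5, -0.8]
gripper_width: 60.1
grasp_force: 0.0
```

```bash
python3 - <<'E'
from h import *
np.set_printoptions(precision=2,suppress=True)
save('side','s3.png')
o=arm.get_obs();print(o['time_s'],o['tool_pos'],o['force'],o['ee_rot'])
a=cv2.imread('pics/s3.png')[200:340,280:480]
cv2.imwrite('pics/c3.png',cv2.resize(a,None,fx=4,fy=4,interpolation=2))
E
```

```text
3.75 [476.79 -28.1   98.89] [ 0.42 -0.82 -0.34] [-0.    0.07  1.    0.  ]
```

View pics/c3.png

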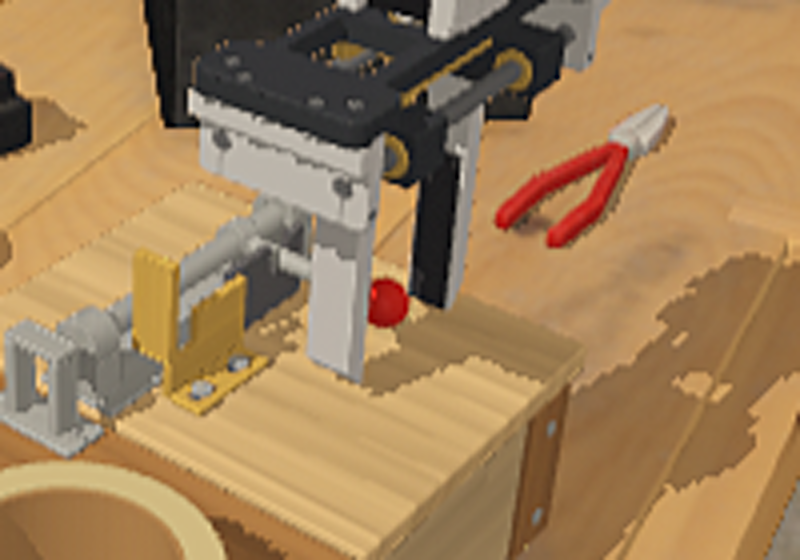

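The knob (crop (387,302)) sits between the fingers. I'll close gently on it.

Request:
carry_out(plan=[[0.03, [0, 0, 0], [0, 0, 0]], [0.024, [0, 0, 0], [0, 0, 0]], [0.024, [0, 0, 0], [0, 0, 0]], [0.021, [0, 0, 0], [0, 0, 0]], [0.021, [0, 0, 0], [0, 0, 0]]], grip_force=12)

```text
time_s: 4.25
tool_pos: [477.2, -28.2, 99.7]
ee_rot: [0.0, 0.07, 0.998, -0.0]
force: [0.2, -0.6, -0.2]
gripper_width: 23.4
grasp_force: 0.0
```

Request:
carry_out(plan=[[0.015, [0, 0, 0], [0, 0, 0]], [0.015, [0, 0, 0], [0, 0, 0]], [0.015, [0, 0, 0], [0, 0, 0]]])

```text
time_s: 4.55
tool_pos: [477.4, -26.8, 99.6]
ee_rot: [0.0, 0.07, 0.998, 0.002]
force: [1.7, 6.9, 1.1]
gripper_width: 18.9
grasp_force: 12.0
```

Request:
carry_out(plan=[[0.015, [0, 0.0015, 0], [0, 0, 0]], [0.015, [-0.0004, 0, -0.007], [0, 0, 0]], [0.015, [-0.001, 0, -0.0069], [0, 0, 0]], [0.015, [-0.0017, 0, -0.0068], [0, 0, 0]], [0.015, [0, 0, 0], [0, 0, 0]]])

```text
time_s: 5.05
tool_pos: [480.6, -27.2, 121.3]
ee_rot: [0.0, 0.07, 0.998, 0.0]
force: [-2.0, 1.6, 0.3]
gripper_width: 19.5
grasp_force: 12.0
```

Request:
carry_out(plan=[[0.015, [-0.0024, 0, -0.0066], [0, 0, 0]], [0.015, [-0.003, 0, -0.0063], [0, 0, 0]], [0.015, [-0.0037, 0, -0.006], [0, 0, 0]], [0.015, [-0.0042, 0, -0.0056], [0, 0, 0]], [0.015, [-0.0023, 0, -0.0026], [0, 0, 0]], [0.015, [0, 0, 0], [0, 0, 0]]], grip_force=20)

```text
time_s: 5.65
tool_pos: [496.3, -29.5, 147.8]
ee_rot: [0.0, 0.07, 0.998, -0.0]
force: [-1.0, 1.8, 0.5]
gripper_width: 18.6
grasp_force: 20.0
```

Request:
carry_out(plan=[[0.015, [0, 0.002, 0], [0, 0, 0]], [0.015, [0, 0.003, 0], [0, 0, 0]], [0.015, [0, 0.003, 0], [0, 0, 0]], [0.015, [0, 0, 0], [0, 0, 0]]])

```text
time_s: 6.05
tool_pos: [496.7, -22.4, 147.1]
ee_rot: [-0.0, 0.07, 0.998, -0.001]
force: [-0.7, -4.7, -1.6]
gripper_width: 18.5
grasp_force: 20.0
```

Request:
carry_out(plan=[[0.015, [0, 0.004, 0], [0, 0, 0]], [0.015, [0, 0.004, 0], [0, 0, 0]], [0.015, [0, 0.004, 0], [0, 0, 0]], [0.015, [0, 0.004, 0], [0, 0, 0]], [0.015, [0, 0.004, 0], [0, 0, 0]], [0.015, [0, 0.004, 0], [0, 0, 0]], [0.015, [0, 0.003, 0], [0, 0, 0]], [0.015, [0, 0, 0], [0, 0, 0]]])

```text
time_s: 6.85
tool_pos: [500.6, 4.1, 147.1]
ee_rot: [0.0, 0.07, 0.998, -0.002]
force: [-1.5, -6.0, -1.4]
gripper_width: 18.5
grasp_force: 20.0
```

Request:
carry_out(plan=[[0.015, [0, 0.001, 0], [0, 0, 0]], [0.015, [0, 0.001, 0], [0, 0, 0]], [0.015, [0, 0, 0], [0, 0, 0]]])

```text
time_s: 7.15
tool_pos: [500.9, 5.7, 147.0]
ee_rot: [0.0, 0.07, 0.998, -0.002]
force: [-0.5, -6.7, -1.1]
gripper_width: 18.5
grasp_force: 20.0
```

```bash
python3 - <<'E'
from h import *
np.set_printoptions(precision=2,suppress=True)
save('side','s4.png')
o=arm.get_obs();print(o['time_s'],o['tool_pos'],o['force'],o['ee_rot'],o['gripper_width'])
a=cv2.imread('pics/s4.png')[180:320,250:450]
cv2.imwrite('pics/c4.png',cv2.resize(a,None,fx=4,fy=4,interpolation=2))
E
```

```text
7.2 [500.9    5.73 147.04] [-0.41 -6.32 -1.53] [ 0.    0.07  1.   -0.  ] 19.13792404159773
```

View pics/c4.png

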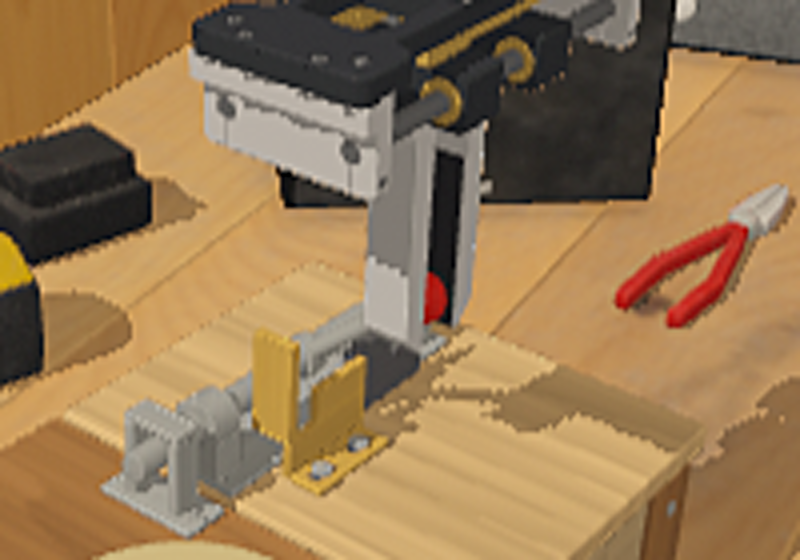

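The ball is still held (crop (437,298)), the handle is raised, and the ear (crop (275,390)) is still some way ahead. I'll creep on in 1 mm rows and watch the force.

Request:
carry_out(plan=[[0.015, [0, 0.001, 0], [0, 0, 0]], [0.015, [0, 0.001, 0], [0, 0, 0]], [0.015, [0, 0.001, 0], [0, 0, 0]], [0.015, [0, 0.001, 0], [0, 0, 0]], [0.015, [0, 0, 0], [0, 0, 0]]])

```text
time_s: 7.7
tool_pos: [501.4, 9.6, 147.0]
ee_rot: [0.0, 0.07, 0.998, -0.002]
force: [-0.1, -7.3, -1.6]
gripper_width: 18.8
grasp_force: 20.0
```

Request:
carry_out(plan=[[0.015, [0, 0.001, 0], [0, 0, 0]], [0.015, [0, 0.001, 0], [0, 0, 0]], [0.015, [0, 0.001, 0], [0, 0, 0]], [0.015, [0, 0, 0], [0, 0, 0]]])

```text
time_s: 8.1
tool_pos: [501.9, 12.5, 147.0]
ee_rot: [0.0, 0.07, 0.998, -0.002]
force: [-1.1, -7.0, -2.3]
gripper_width: 18.6
grasp_force: 20.0
```

```bash
python3 - <<'E'
from h import *
np.set_printoptions(precision=2,suppress=True)
o=arm.get_obs();print(o['time_s'],o['tool_pos'],o['force'],o['gripper_width'])
u=np.array([.141,.99]);x=np.array([.99,-.141])
print('slide',(o['tool_pos'][:2]-np.array([477.4,-26.8]))@u, (o['tool_pos'][:2]-np.array([477.4,-26.8]))@x)
E
```

```text
8.1 [501.87  12.53 147.02] [-1.09 -6.96 -2.34] 18.59595974954833
slide 42.39109895309745 18.68355304259119
```

Request:
carry_out(plan=[[0.015, [0, 0.001, 0], [0, 0, 0]], [0.015, [0, 0.001, 0], [0, 0, 0]], [0.015, [0, 0, 0], [0, 0, 0]]])

```text
time_s: 8.4
tool_pos: [502.2, 14.5, 147.0]
ee_rot: [0.0, 0.07, 0.998, -0.002]
force: [-0.4, -7.3, -2.3]
gripper_width: 18.7
grasp_force: 20.0
```

Request:
carry_out(plan=[[0.015, [0, 0.001, 0], [0, 0, 0]], [0.015, [0, 0.001, 0], [0, 0, 0]], [0.015, [0, 0, 0], [0, 0, 0]]])

```text
time_s: 8.7
tool_pos: [502.5, 16.4, 147.0]
ee_rot: [0.0, 0.07, 0.998, -0.002]
force: [-1.3, -7.1, -1.3]
gripper_width: 18.7
grasp_force: 20.0
```

Request:
carry_out(plan=[[0.015, [0, 0.001, 0], [0, 0, 0]], [0.015, [0, 0.001, 0], [0, 0, 0]], [0.015, [0, 0, 0], [0, 0, 0]]])

```text
time_s: 9.0
tool_pos: [502.7, 18.4, 147.0]
ee_rot: [0.0, 0.07, 0.998, -0.002]
force: [-0.7, -7.9, -2.1]
gripper_width: 18.8
grasp_force: 20.0
```

Request:
carry_out(plan=[[0.015, [0, 0.001, 0], [0, 0, 0]], [0.015, [0, 0.001, 0], [0, 0, 0]], [0.015, [0, 0, 0], [0, 0, 0]]])

```text
time_s: 9.3
tool_pos: [503.0, 20.3, 147.0]
ee_rot: [0.0, 0.07, 0.998, -0.002]
force: [-0.1, -8.0, -1.1]
gripper_width: 18.4
grasp_force: 20.0
```

Request:
carry_out(plan=[[0.015, [0, 0.001, 0], [0, 0, 0]], [0.015, [0, 0.001, 0], [0, 0, 0]], [0.015, [0, 0, 0], [0, 0, 0]]])

```text
time_s: 9.6
tool_pos: [503.3, 22.2, 147.0]
ee_rot: [0.0, 0.07, 0.998, -0.002]
force: [-1.2, -8.5, -2.1]
gripper_width: 18.7
grasp_force: 20.0
```

Request:
carry_out(plan=[[0.015, [0, 0.001, 0], [0, 0, 0]], [0.015, [0, 0.001, 0], [0, 0, 0]], [0.015, [0, 0, 0], [0, 0, 0]]])

```text
time_s: 9.9
tool_pos: [503.6, 24.2, 146.9]
ee_rot: [0.0, 0.07, 0.998, -0.002]
force: [-0.5, -8.5, -1.5]
gripper_width: 18.7
grasp_force: 20.0
```

Request:
carry_out(plan=[[0.015, [0, 0.001, 0], [0, 0, 0]], [0.015, [0, 0.001, 0], [0, 0, 0]], [0.015, [0, 0, 0], [0, 0, 0]]])

```text
time_s: 10.2
tool_pos: [503.9, 26.1, 146.9]
ee_rot: [0.0, 0.07, 0.998, -0.002]
force: [-0.5, -8.3, -2.9]
gripper_width: 18.3
grasp_force: 20.0
```

Request:
carry_out(plan=[[0.015, [0, 0.001, 0], [0, 0, 0]], [0.015, [0, 0.001, 0], [0, 0, 0]], [0.015, [0, 0, 0], [0, 0, 0]]])

```text
time_s: 10.5
tool_pos: [504.2, 28.1, 147.0]
ee_rot: [0.0, 0.07, 0.998, -0.002]
force: [-0.1, -8.3, -2.1]
gripper_width: 18.5
grasp_force: 20.0
```

Request:
carry_out(plan=[[0.015, [0, 0.001, 0], [0, 0, 0]], [0.015, [0, 0.001, 0], [0, 0, 0]], [0.015, [0, 0, 0], [0, 0, 0]]])

```text
time_s: 10.8
tool_pos: [504.4, 30.0, 146.9]
ee_rot: [0.0, 0.07, 0.998, -0.002]
force: [0.1, -7.3, -2.2]
gripper_width: 19.2
grasp_force: 20.0
```

Request:
carry_out(plan=[[0.015, [0, 0.001, 0], [0, 0, 0]], [0.015, [0, 0.001, 0], [0, 0, 0]], [0.015, [0, 0, 0], [0, 0, 0]]])

```text
time_s: 11.1
tool_pos: [504.7, 31.9, 146.9]
ee_rot: [0.0, 0.07, 0.998, -0.002]
force: [-0.2, -8.0, -2.2]
gripper_width: 18.4
grasp_force: 20.0
```

```bash
python3 - <<'E'
from h import *
np.set_printoptions(precision=2,suppress=True)
save('side','s5.png')
o=arm.get_obs();print(o['time_s'],o['tool_pos'],o['force'],o['torque'],o['gripper_width'])
a=cv2.imread('pics/s5.png')[200:320,250:420]
cv2.imwrite('pics/c5.png',cv2.resize(a,None,fx=4.5,fy=4.5,interpolation=2))
E
```

```text
11.15 [504.74  31.97 146.94] [-0.25 -9.17 -2.37] [-1.48  0.03 -0.07] 18.657253993087583
```

View pics/c5.png

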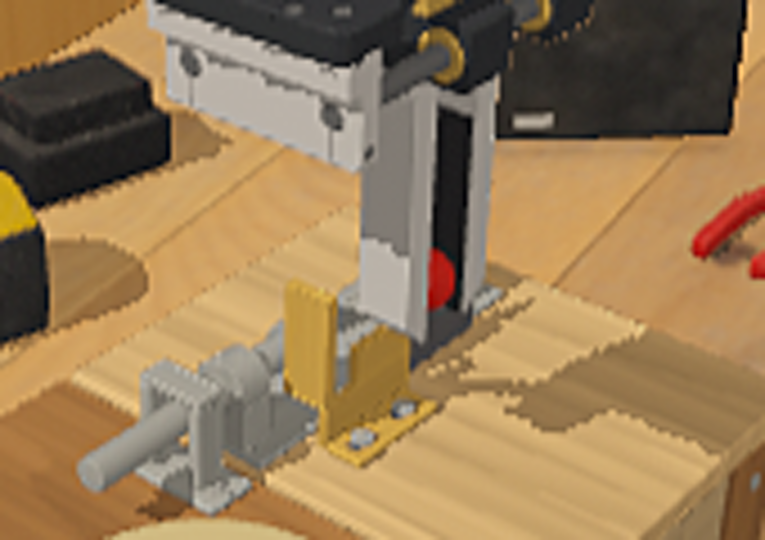

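The bolt has passed through the staple, and the ear (crop (320,350)) still lies a little ahead of the stem, which the near finger hides. I'll keep creeping.

Request:
carry_out(plan=[[0.015, [0, 0.001, 0], [0, 0, 0]], [0.015, [0, 0.001, 0], [0, 0, 0]], [0.015, [0, 0, 0], [0, 0, 0]]])

```text
time_s: 11.45
tool_pos: [505.0, 33.9, 146.9]
ee_rot: [0.0, 0.07, 0.998, -0.002]
force: [-0.0, -8.7, -2.5]
gripper_width: 18.6
grasp_force: 20.0
```

Request:
carry_out(plan=[[0.015, [0, 0.001, 0], [0, 0, 0]], [0.015, [0, 0.001, 0], [0, 0, 0]], [0.015, [0, 0, 0], [0, 0, 0]]])

```text
time_s: 11.75
tool_pos: [505.3, 35.9, 146.9]
ee_rot: [0.0, 0.07, 0.998, -0.002]
force: [0.4, -8.8, -2.6]
gripper_width: 18.6
grasp_force: 20.0
```

Request:
carry_out(plan=[[0.015, [0, 0.001, 0], [0, 0, 0]], [0.015, [0, 0.0005, 0], [0, 0, 0]], [0.015, [0, 0, 0], [0, 0, 0]]])

```text
time_s: 12.05
tool_pos: [505.5, 37.3, 146.9]
ee_rot: [0.0, 0.07, 0.998, -0.003]
force: [0.1, -9.7, -2.2]
gripper_width: 18.9
grasp_force: 20.0
```

Request:
carry_out(plan=[[0.015, [0, 0.001, 0], [0, 0, 0]], [0.015, [0, 0, 0], [0, 0, 0]]])

```text
time_s: 12.25
tool_pos: [505.7, 38.3, 146.9]
ee_rot: [0.0, 0.07, 0.998, -0.003]
force: [-0.2, -8.5, -2.5]
gripper_width: 19.1
grasp_force: 20.0
```

Request:
carry_out(plan=[[0.015, [0, 0.001, 0], [0, 0, 0]], [0.015, [0, 0, 0], [0, 0, 0]]])

```text
time_s: 12.45
tool_pos: [505.8, 39.0, 146.9]
ee_rot: [0.0, 0.07, 0.998, -0.003]
force: [-0.5, -10.6, -2.4]
gripper_width: 18.5
grasp_force: 20.0
```

Request:
carry_out(plan=[[0.015, [0, 0.0006, 0], [0, 0, 0]], [0.015, [0, 0, 0], [0, 0, 0]]])

```text
time_s: 12.65
tool_pos: [505.7, 39.0, 146.9]
ee_rot: [-0.0, 0.07, 0.998, -0.004]
force: [-0.9, -12.3, -1.5]
gripper_width: 18.4
grasp_force: 20.0
```

Contact: the tool stopped at y = 39.0 while the force rose to 12 N, against about 9.6 N from spring and friction alone. I'll back off so that the stem hangs about 1 mm clear of the ear, then lower part of the way.

Request:
carry_out(plan=[[0.015, [0, -0.001, 0], [0, 0, 0]], [0.015, [0, -0.001, 0], [0, 0, 0]], [0.015, [0.0023, 0, 0.0026], [0, 0, 0]], [0.015, [0.0042, 0, 0.0056], [0, 0, 0]], [0.015, [0.002, 0, 0.0029], [0, 0, 0]], [0.015, [0, 0, 0], [0, 0, 0]]])

```text
time_s: 13.25
tool_pos: [497.3, 39.1, 135.8]
ee_rot: [0.0, 0.07, 0.998, -0.002]
force: [0.6, -8.5, 0.6]
gripper_width: 18.7
grasp_force: 20.0
```

Request:
carry_out(plan=[[0.015, [0.0018, 0, 0.0031], [0, 0, 0]], [0.015, [0.0016, 0, 0.003], [0, 0, 0]], [0.015, [0, 0, 0], [0, 0, 0]]])

```text
time_s: 13.55
tool_pos: [494.0, 39.6, 129.9]
ee_rot: [0.001, 0.07, 0.998, -0.002]
force: [-0.9, -8.6, 0.2]
gripper_width: 18.8
grasp_force: 20.0
```

Now small steps through the ledge height, about 0.02 rad each.

Request:
carry_out(plan=[[0.015, [0.0006, 0, 0.0013], [0, 0, 0]], [0.015, [0, 0, 0], [0, 0, 0]]])

```text
time_s: 13.75
tool_pos: [493.5, 39.7, 128.8]
ee_rot: [0.001, 0.07, 0.998, -0.002]
force: [-0.2, -8.7, 1.1]
gripper_width: 18.8
grasp_force: 20.0
```

Request:
carry_out(plan=[[0.015, [0.0005, 0, 0.0013], [0, 0, 0]], [0.015, [0, 0, 0], [0, 0, 0]]])

```text
time_s: 13.95
tool_pos: [493.0, 39.8, 127.6]
ee_rot: [0.0, 0.07, 0.998, -0.002]
force: [-1.7, -9.4, -0.1]
gripper_width: 18.7
grasp_force: 20.0
```

Request:
carry_out(plan=[[0.015, [0.0004, 0, 0.0012], [0, 0, 0]], [0.015, [0, 0, 0], [0, 0, 0]]])

```text
time_s: 14.15
tool_pos: [492.5, 39.8, 126.3]
ee_rot: [0.0, 0.07, 0.998, -0.002]
force: [-0.4, -9.1, 0.4]
gripper_width: 18.8
grasp_force: 20.0
```

Request:
carry_out(plan=[[0.015, [0.0005, 0, 0.0013], [0, 0, 0]], [0.015, [0, 0, 0], [0, 0, 0]]])

```text
time_s: 14.35
tool_pos: [492.0, 39.9, 125.0]
ee_rot: [0.0, 0.07, 0.998, -0.002]
force: [-0.2, -9.5, 0.5]
gripper_width: 18.7
grasp_force: 20.0
```

Request:
carry_out(plan=[[0.015, [0.0006, 0, 0.0015], [0, 0, 0]], [0.015, [0.0005, 0, 0.0016], [0, 0, 0]], [0.015, [0.0005, 0, 0.0015], [0, 0, 0]], [0.015, [0, 0, 0], [0, 0, 0]]])

```text
time_s: 14.75
tool_pos: [490.4, 40.1, 120.4]
ee_rot: [0.0, 0.07, 0.998, -0.002]
force: [-0.4, -9.5, -0.0]
gripper_width: 18.4
grasp_force: 20.0
```

Request:
carry_out(plan=[[0.015, [0.0009, 0, 0.0034], [0, 0, 0]], [0.015, [0.0008, 0, 0.0034], [0, 0, 0]], [0.015, [0.0006, 0, 0.0034], [0, 0, 0]], [0.015, [0.0004, 0, 0.0034], [0, 0, 0]], [0.015, [0, 0, 0], [0, 0, 0]]])

```text
time_s: 15.25
tool_pos: [487.7, 40.6, 106.6]
ee_rot: [0.0, 0.069, 0.998, -0.002]
force: [-0.3, -8.1, 0.2]
gripper_width: 18.9
grasp_force: 20.0
```

Request:
carry_out(plan=[[0.015, [0.0002, 0, 0.0025], [0, 0, 0]], [0.015, [0.0001, 0, 0.002], [0, 0, 0]], [0.015, [0, 0, 0], [0, 0, 0]]])

```text
time_s: 15.55
tool_pos: [487.5, 40.6, 102.2]
ee_rot: [0.0, 0.069, 0.998, -0.002]
force: [0.3, -9.0, -0.5]
gripper_width: 18.3
grasp_force: 20.0
```

Request:
carry_out(plan=[[0.015, [0, 0, 0.001], [0, 0, 0]], [0.015, [0, 0, 0.001], [0, 0, 0]], [0.015, [0, 0, 0], [0, 0, 0]]])

```text
time_s: 15.85
tool_pos: [487.4, 40.6, 100.3]
ee_rot: [0.0, 0.069, 0.998, -0.002]
force: [-1.3, -8.9, 0.3]
gripper_width: 18.7
grasp_force: 20.0
```

Request:
carry_out(plan=[[0.015, [0, 0, 0.0005], [0, 0, 0]], [0.015, [0, 0, 0.0004], [0, 0, 0]], [0.015, [0, 0, 0], [0, 0, 0]]])

```text
time_s: 16.15
tool_pos: [487.5, 40.6, 100.2]
ee_rot: [0.0, 0.069, 0.998, -0.002]
force: [-4.8, -9.5, 4.9]
gripper_width: 18.5
grasp_force: 20.0
```

It's seated: z stopped at 100.2, the height at which I grasped it, and fz rose. I'll relieve that, ease back along -y until the notch wall takes the spring load, then release.

Request:
carry_out(plan=[[0.015, [0, 0, -0.0006], [0, 0, 0]], [0.015, [0, -0.0008, 0], [0, 0, 0]], [0.015, [0, -0.0008, 0], [0, 0, 0]], [0.015, [0, -0.0008, 0], [0, 0, 0]], [0.015, [0, 0, 0], [0, 0, 0]]])

```text
time_s: 16.65
tool_pos: [487.1, 38.3, 100.2]
ee_rot: [0.0, 0.069, 0.998, -0.002]
force: [-1.3, -8.3, 1.7]
gripper_width: 18.3
grasp_force: 20.0
```

Request:
carry_out(plan=[[0.015, [0, -0.0006, 0], [0, 0, 0]], [0.015, [0, -0.0006, 0], [0, 0, 0]], [0.015, [0, 0, 0], [0, 0, 0]]])

```text
time_s: 16.95
tool_pos: [487.0, 37.5, 100.2]
ee_rot: [0.0, 0.07, 0.998, -0.002]
force: [-1.6, -7.4, 1.3]
gripper_width: 18.9
grasp_force: 20.0
```

Request:
carry_out(plan=[[0.015, [0, -0.0008, 0], [0, 0, 0]], [0.015, [0, -0.0006, 0], [0, 0, 0]], [0.015, [0, 0, 0], [0, 0, 0]]])

```text
time_s: 17.25
tool_pos: [486.9, 37.3, 100.3]
ee_rot: [0.0, 0.07, 0.998, -0.0]
force: [-0.2, -4.1, 1.7]
gripper_width: 18.6
grasp_force: 20.0
```

Request:
carry_out(plan=[[0.015, [0, -0.0008, 0], [0, 0, 0]], [0.015, [0, 0, 0], [0, 0, 0]], [0.03, [0, 0, 0], [0, 0, 0]], [0.045, [0, 0, 0], [0, 0, 0]], [0.045, [0, 0, 0], [0, 0, 0]], [0.045, [0, 0, 0], [0, 0, 0]], [0.045, [0, 0, 0], [0, 0, 0]]])

```text
time_s: 17.95
tool_pos: [486.3, 37.0, 99.8]
ee_rot: [-0.0, 0.07, 0.998, 0.0]
force: [-0.1, 0.3, 0.2]
gripper_width: 44.8
grasp_force: 0.0
```

Request:
carry_out(plan=[[0.045, [0, 0, -0.006], [0, 0, 0]], [0.045, [0, 0, -0.012], [0, 0, 0]], [0.045, [0, 0, -0.015], [0, 0, 0]], [0.045, [0, 0, -0.02], [0, 0, 0]], [0.045, [0, 0, -0.02], [0, 0, 0]], [0.045, [0, 0, -0.02], [0, 0, 0]], [0.045, [0, 0, -0.02], [0, 0, 0]], [0.045, [0, 0, 0], [0, 0, 0]]])

```text
time_s: 18.75
tool_pos: [488.6, 36.7, 217.1]
ee_rot: [0.004, 0.07, 0.998, -0.0]
force: [0.6, 0.0, 0.8]
gripper_width: 45.2
grasp_force: 0.0
```

```bash
python3 - <<'E'
from h import *
np.set_printoptions(precision=2,suppress=True)
im=save('side','s6.png')
o=arm.get_obs();print(o['time_s'],o['tool_pos'],o['force'],o['gripper_width'])
a=cv2.imread('pics/s6.png')
m=(a[:,:,2]>130)&(a[:,:,1]<80)&(a[:,:,0]<80);m[:,395:]=0
ys,xs=np.nonzero(m);p=(xs.mean(),ys.mean());print(p,len(xs),atz('side',p,114),proj('side',[487,37,117]))
cv2.imwrite('pics/c6.png',cv2.resize(a[200:340,240:430],None,fx=4.1,fy=4.1,interpolation=2))
E
```

```text
18.8 [487.53  36.77 215.02] [ 0.1  -0.33 -0.4 ] 45.07022441871268
(np.float64(345.9160839160839), np.float64(293.16083916083915)) 143 [492.9   39.08 114.  ] [350.33 292.04]
```

View pics/c6.png

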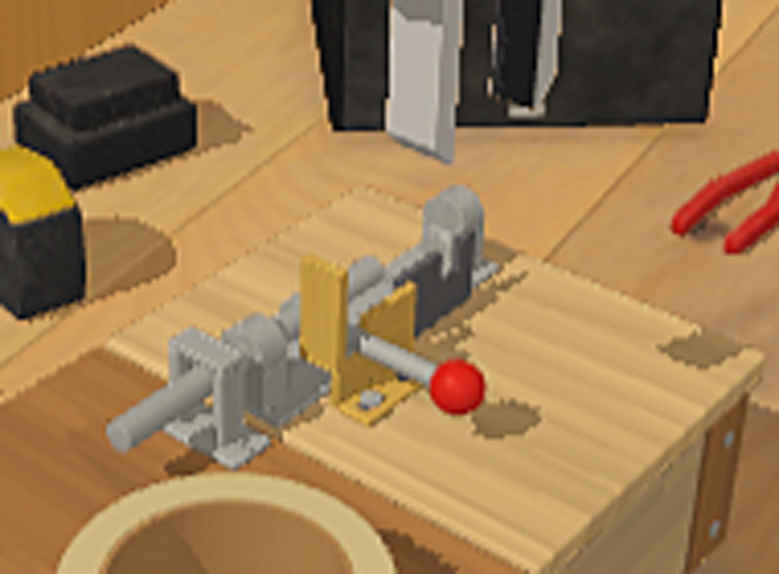

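The stem lies level in the brass notch, the red knob (about pixel (351,294)) is where a seated handle should be, the rod passes through the staple, and the gripper is clear. I'm handing in.

```bash
python3 -c "
from rig import arm
print(arm.finish_job())"
```

```text
the job is handed in; nothing more can be done
None
```

The hatch is locked: the bolt slid through the staple to the stop at about 69 mm, the handle sits level in the brass notch and stayed there after I let go, and the job was handed in at about 19 s.

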